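# Open the shorter filter pot

### The job

Open the shorter of the two air-filter pots: turn its bayonet cover a quarter turn counterclockwise (seen from above) until it comes free of its catches, lift it straight off and set it down flat in the shallow metal tray, grip upwards. Do not drop the cover, and leave the taller pot and its cover alone.

Things in the scene. Friction and masses are not known exactly. Their poses are not given: they have to be found in the camera images.
- short_pot: Shorter pot: round grey housing 104 mm across (foot 116), fixed; brass stubs on +y and -y sides. Origin: centre of its underside, z up. Cover's seat at z = 55 mm, inside a rim 14 mm high with two steel keepers overhanging the cover's lugs; gaps 57 degrees wide at its +y and -y sides let the lugs out. Left or right of the taller pot, turned by up to 35 degrees.
- short_cover: Its aluminium cover, loose, 0.15-0.31 kg: disc 60 x 16 mm, two lugs along x to 43 mm from the axis, wing grip on top: bar 58 mm along x, 14 along y, z = 15 to 45 mm. Origin: centre of underside. Starts locked, x along the pot's x. Free to lift when turned +70 degrees about z up to a stop at about 95; turns easily, play 2 mm up, 3 mm sideways. Keeper tops at its z = 14 mm: keep fingertips above.
- tall_cover: Cover of the taller pot, same shape, size and axes as the other; its pot is the same too but with the seat 90 mm above the bench, so the top of this wing grip is 135 mm above the bench. Starts locked. To be left alone.
- tray: Shallow square steel tray fixed to the bench on the robot's left, between the parts organiser and the power strip: 150 x 150 mm, lip 14 mm high, walls and floor 4 mm thick. Origin: centre of its underside, z up, so the floor is at z = 4 mm.
Mind the look-alikes: they are no part of the job. What is shaped like the short_cover but pink is not meant.

How it is judged:
On the way, in this order (a step that is already met when the one before it is completed fails the run):
1. the short pot's cover is turned about a quarter turn (66 degrees or more) while still seated in the pot (angle between the x axis of short_cover and the x axis of short_pot, either way round above 1.15 rad and z of short_cover in the frame of short_pot below 0.067 m and horizontal distance between short_cover and short_pot below 0.012 m), for 0.1 s.
2. the cover is lifted clear of the pot (z of short_cover in the frame of short_pot above 0.08 m), for 0.1 s.
At the end, for the whole second after the job is handed in: The short pot's cover lies flat in the tray, its centre within 50 mm of the tray's centre both ways, underside less than 13 mm above the tray's underside, grip upwards within 10 degrees, at rest and released (x of short_cover in the frame of tray between -0.05 and 0.05 m and y of short_cover in the frame of tray between -0.05 and 0.05 m and z of short_cover in the frame of tray below 0.013 m and angle between short_cover's own z axis and vertical below 0.17 rad and linear speed of short_cover below 0.02 m/s and contact force between the fingers and short_cover below 0.05 N); the robot touches nothing.
It fails at once if the taller pot's cover is moved by more than 10 mm or pushed with more than 5 N (distance of tall_cover from where it was at the start of the episode above 0.01 m or contact force between any of the fingers, the arm and tall_cover above 5 N).
It fails at once if the cover is let fall (moves faster than 0.7 m/s out of the fingers, a drop of about 25 mm) (contact force between the fingers and short_cover below 0.05 N and linear speed of short_cover above 0.7 m/s).
It also fails if it takes over 42 s, if anything falls off the work surface, if the arm or the gripper's body presses on something with over 40 N, if the wrist force passes 120 N, or if a joint passes its speed limit or range.

### The arm

A 6-joint arm with a two-finger parallel gripper is mounted at the origin on the work surface; the furniture and walls round the work are solid. World frame = base frame: x ahead of the robot, y to its left, z up, the work surface at z = 0. Lengths are in m, angles in rad, forces in N, time in s.
With the tool pointing down it reaches from about 0.35 to 0.775 m from the base axis. Payload 5.5 kg.
Tool frame: the origin (TCP) lies between the finger pads; the fingertips stand 11 mm ahead of it and the grasp point (between the pads) lies 8 mm behind it (tips_ahead is the distance from the TCP to the fingertips, in m); z points along the fingers, y is the line along which they close (so a half turn about z gives the same grasp; the last joint's range is limited). The gripper opens to 85 mm and grips with 20 to 120 N. Pads are 22 mm wide; open, the fingers measure 114 mm over their backs; the gripper's body (76 mm by 85 mm) begins 54 mm behind the grasp point. The pads swing forward as they close: fully open they stand 13 mm farther back than shut.
Start: joints at [-1.363, 0.313, 0.046, 1.304, 0, 1.431], TCP at [0.196, -0.541, 0.211] pointing down, gripper open.
Joint ranges: [-2.76, 2.76], [-0.86, 1.69], [-1.03, 1.26], [-2.2, 2.34], [-1.47, 1.5], [-3.14, 3.14]. Speed limits (rad/s): [2.57, 2.57, 3.14, 3.14, 3.14, 3.14].

### API

Orientations are given as a unit quaternion [w, x, y, z].
In Python, from workcell import * gives the robot as it stands. The module is installed in compiled form; this text tells all that it offers.
- The arm moves only by the tool jog_arm, never from a script. Its argument "moves" is a list of rows, each an object with "fingers": the closure, from 0 (fully open) to 1 (shut); "slide": the shift along the tool's x, y, z in mm, a list of three; "angular": the turn, a rotation vector about the tool's x, y, z in degrees, a list of three. A call has 1 to 10 rows; each row is the pose to reach, as a shift and turn from the pose commanded when the call began, along the tool's axes at that moment; what a row does not reach only later rows make up. A row lasts 1/12 s, in which the tool goes at most 41.7 mm and 7.16 degrees, less where a joint would pass 70% of its speed; a pose out of reach is approached as far as the arm can. A call with a gripper value outside its range is refused whole. The fingers move at their own pace and stop on an object; "squeeze" is the grip in N (left out, the last holds). Time passes only in rows, so rows that repeat a pose let the fingers close. It gives the time, the measured TCP pose, the force, the opening and the grip force at its end, in the units of the state.
- get_state(): the state, without advancing time (a new reading comes with each control period).
- read_camera(name): name is "scene" or "side" or "wrist"; returns a dict with "color" (480x640x3 uint8, red, green, blue), "fovy" (degrees; the focal length in pixels is half the picture's height over the tangent of half this angle, whatever the lens; pixels are square), "cx", "cy" (the principal point, pixels), "world_from_camera" (4x4, takes a point from camera to world coordinates); the wrist camera has in their place "tool_from_camera" (4x4, takes a point from camera to tool coordinates, whose origin is the TCP and whose axes are the flange's). Camera axes: x right, y down, z forward; pixel columns grow to the right and rows downward; lengths in m; the calibration is good to about 2 mm. A picture is of the moment at which its call begins: read the wrist's pose just before it. There is no depth.
- hand_in(): hands the job in; it is judged then, once.
Trained networks look in a picture, given as the dict that the camera call returned (one of the last four; its "shot" number tells which), for a name from the list of things; names that differ only in an ending like _2 or _b are one class to them, and where a whole thing is asked for, a point or a joint stands for the part that bears it (a point fixed in the world has none). Each returns a list of dicts, best first, with "p" (0 to 1); they miss things now and then, are a little off and sometimes report something else, mostly with a low value. They report only what shows in the picture. A call takes as long as a camera call. They do not tell look-alikes from the thing itself.
- look_for(target, picture): "point" ([column, row] in pixels, amid what is visible of it).
- tip_of(target, picture): "point" ([column, row] in pixels: a listed point, or the origin of a listed thing).
The state is a dict: "clock": time; "joint_pos": joint angles; "qvel": joint speeds; "tau": joint torques, N m; "tcp_pos": TCP position; "orientation": TCP orientation; "wrist_force": force on the tool from outside, world axes, zero at the start; "ft_torque": the same for the moment, N m; "finger_gap": finger opening in m; "grip_force": force on a finger pad.
Only numpy, scipy, OpenCV 4.12 (cv2) and the standard library are available. Lean on these libraries where they do the work, as an engineer would, in place of code of your own. Each camera call takes 0.05 s, during which the arm holds its last target. There are 200 camera calls.

## Working session

There is one attempt and no reset: what is moved stays moved. The work goes in short steps, Python scripts to look and compute and a tool call to move; the robot and the scene stay as the last step left them, time stands still between calls to the robot, and variables do not carry over. Pictures are saved under pics/ and viewed, at most 10 in all, crops included, and the job is handed in when it is done.

Besides the shell and the picture viewer there is one more tool, called after "Call:" as name(argument=value, ...), one argument or row to a line, values as JSON. jog_arm: Moves the arm, as the interface text tells. Its arguments: {"type":"object","properties":{"moves":{"type":"array","items":{"type":"object","properties":{"fingers":{"type":"number"},"slide":{"type":"array","items":{"type":"number"}},"angular":{"type":"array","items":{"type":"number"}}}}},"squeeze":{"type":"number"}},"required":["moves"]}

```bash
mkdir -p pics; cat > h.py <<'E'
from workcell import *
import numpy as np, cv2
from scipy.spatial.transform import Rotation as R
def Rq(q): return R.from_quat([q[1],q[2],q[3],q[0]])
def shot(n):
    s=get_state(); d=read_camera(n)
    if n=="wrist":
        T=np.eye(4);T[:3,:3]=Rq(s["orientation"]).as_matrix();T[:3,3]=s["tcp_pos"]
        d["W"]=T@np.array(d["tool_from_camera"])
    else: d["W"]=np.array(d["world_from_camera"])
    return d
def f(d): return 240/np.tan(np.radians(d["fovy"])/2)
def toz(d,p,z):
    v=d["W"][:3,:3]@np.array([(p[0]-d["cx"])/f(d),(p[1]-d["cy"])/f(d),1]);o=d["W"][:3,3]
    return (o+v*(z-o[2])/v[2]).round(4)
def save(d,n): cv2.imwrite(f"pics/{n}.png",cv2.cvtColor(d["color"],cv2.COLOR_RGB2BGR))
def proj(d,P):
    c=np.linalg.inv(d["W"])@np.append(P,1);return [c[0]/c[2]*f(d)+d["cx"],c[1]/c[2]*f(d)+d["cy"]]
E
python3 - <<'E'
from h import *
for n in ("scene","side"):
    d=shot(n);save(d,n)
    print(n,d["W"][:3].round(3).tolist())
    for t,z in (("short_pot",0),("short_cover",.055),("tall_cover",.09),("tray",0)):
        for r in tip_of(t,d)[:3]: print(t,r["p"],np.round(r["point"]),toz(d,r["point"],z))
print(get_state())
E
```

```text
scene [[-0.551, -0.548, 0.63, -0.136], [-0.834, 0.342, -0.432, 0.457], [0.022, -0.764, -0.645, 0.707]]
short_pot 0.6 [317. 246.] [0.5331 0.0222 0.    ]
short_cover 0.9 [319. 231.] [0.5218 0.0236 0.055 ]
tall_cover 0.75 [406. 176.] [ 0.554  -0.2568  0.09  ]
tray 0.63 [202. 311.] [0.4896 0.3244 0.    ]
side [[1.0, -0.012, -0.008, 0.506], [0.001, -0.524, 0.852, -0.726], [-0.015, -0.852, -0.524, 0.568]]
short_pot 0.75 [322. 295.] [0.5211 0.0054 0.    ]
short_cover 0.6 [322. 266.] [0.5211 0.0172 0.055 ]
short_cover 0.55 [245. 376.] [ 0.4129 -0.2391  0.055 ]
tall_cover 0.69 [343. 361.] [ 0.5425 -0.2488  0.09  ]
tall_cover 0.17 [324. 268.] [ 0.5236 -0.0402  0.09  ]
tray 0.56 [305. 216.] [0.4883 0.2993 0.    ]
{'clock': 0.5, 'joint_pos': array([-1.36267389e+00,  3.13227758e-01,  4.60329903e-02,  1.30360714e+00,
       -1.41559217e-05,  1.43120744e+00]), 'qvel': array([ 0.00064099, -0.00091131, -0.00038319,  0.00116087, -0.00102237,
        0.00059442]), 'tau': array([-1.56660237e-03, -4.79993856e+01,  2.98537052e+01,  1.97200032e-03,
       -1.61979024e-04, -5.38564308e-06]), 'tcp_pos': array([ 0.195923  , -0.54059574,  0.21067992]), 'orientation': array([-2.54688246e-06,  9.84925133e-01,  1.72981163e-01, -7.16942601e-06]), 'wrist_force': array([ 0.82669181,  0.86979918, -0.19457352]), 'ft_torque': array([ 0.00998149, -0.0028692 , -0.0225323 ]), 'grip_force': 0.0, 'finger_gap': 0.0851137410720338}
```

View pics/scene.png

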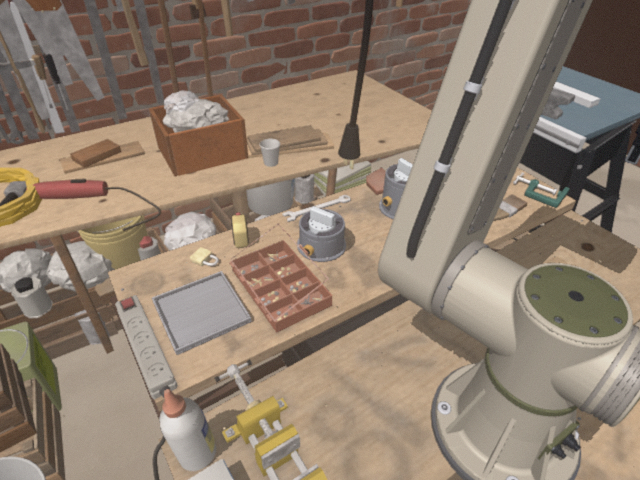

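View pics/side.png

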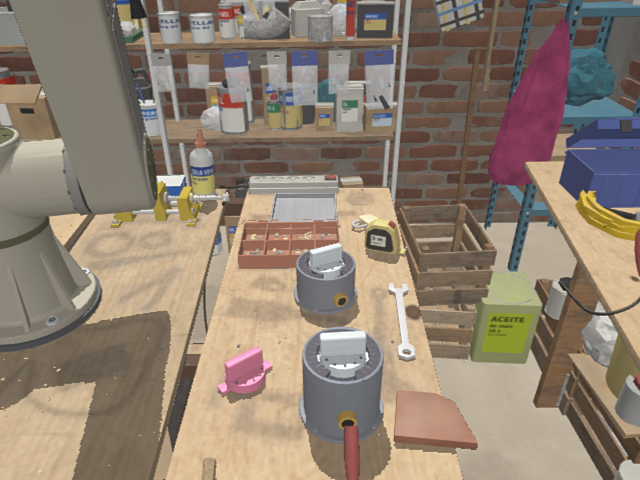

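The views show the short pot at scene (322,232) and side (325,280), with its bar about 20-25° from world x. The tall pot is at side (342,380), and the pink decoy is loose on the bench. The tray is at scene (202,311). The tool yaw of 20° already nearly matches the bar.

Call:
jog_arm(
  moves=[
    {"fingers": 0,"slide": [497,-417,-50]},
    {"fingers": 0,"slide": [497,-417,-50]},
    {"fingers": 0,"slide": [497,-417,-50]},
    {"fingers": 0,"slide": [497,-417,-50]},
    {"fingers": 0,"slide": [497,-417,-50]},
    {"fingers": 0,"slide": [497,-417,-50]},
    {"fingers": 0,"slide": [497,-417,-50]},
    {"fingers": 0,"slide": [497,-417,-50]},
    {"fingers": 0,"slide": [497,-417,-50]},
    {"fingers": 0,"slide": [497,-417,-50]},
  ],
  squeeze=50,
)

```text
schema error: expected keys fingers, slide, angular
```

Call:
jog_arm(
  moves=[
    {"fingers": 0,"slide": [497,-417,-50],"angular": [0,0,0]},
    {"fingers": 0,"slide": [497,-417,-50],"angular": [0,0,0]},
    {"fingers": 0,"slide": [497,-417,-50],"angular": [0,0,0]},
    {"fingers": 0,"slide": [497,-417,-50],"angular": [0,0,0]},
    {"fingers": 0,"slide": [497,-417,-50],"angular": [0,0,0]},
    {"fingers": 0,"slide": [497,-417,-50],"angular": [0,0,0]},
    {"fingers": 0,"slide": [497,-417,-50],"angular": [0,0,0]},
    {"fingers": 0,"slide": [497,-417,-50],"angular": [0,0,0]},
    {"fingers": 0,"slide": [497,-417,-50],"angular": [0,0,0]},
    {"fingers": 0,"slide": [497,-417,-50],"angular": [0,0,0]},
  ],
  squeeze=50,
)

```text
clock: 1.33
tcp_pos: [0.4048, -0.1793, 0.2433]
orientation: [0.0, 0.985, 0.173, 0.0]
wrist_force: [-0.3, 0.5, 0.1]
finger_gap: 0.0856
grip_force: 0.0
```

Call:
jog_arm(
  moves=[
    {"fingers": 0,"slide": [178,-147,-17],"angular": [0,0,0]},
    {"fingers": 0,"slide": [178,-147,-17],"angular": [0,0,0]},
    {"fingers": 0,"slide": [178,-147,-17],"angular": [0,0,0]},
    {"fingers": 0,"slide": [178,-147,-17],"angular": [0,0,0]},
    {"fingers": 0,"slide": [178,-147,-17],"angular": [0,0,0]},
    {"fingers": 0,"slide": [178,-147,-17],"angular": [0,0,0]},
    {"fingers": 0,"slide": [178,-147,-17],"angular": [0,0,0]},
    {"fingers": 0,"slide": [178,-147,-17],"angular": [0,0,0]},
  ],
)

```text
clock: 2.0
tcp_pos: [0.5218, 0.019, 0.2595]
orientation: [0.0, 0.985, 0.175, -0.0]
wrist_force: [0.3, 0.3, -0.7]
finger_gap: 0.0856
grip_force: 0.0
```

```bash
python3 - <<'E'
from h import *
d=shot("wrist");save(d,"w1");s=get_state()
print(np.round(d["tool_from_camera"],3).tolist(),d["fovy"],s["tcp_pos"],s["joint_pos"])
for t,z in (("short_pot",0),("short_cover",.055)):
    for r in tip_of(t,d)[:3]: print(t,r["p"],np.round(r["point"]),toz(d,r["point"],z))
E
```

```text
[[-0.001, -0.954, -0.3, 0.076], [1.0, -0.0, -0.001, 0.0], [0.001, -0.3, 0.954, -0.164], [0.0, 0.0, 0.0, 1.0]] 71.09503311791312 [0.5212419  0.01808505 0.25949446] [-1.19010726e-01  1.99826691e-01  1.50370817e-02  1.38656708e+00
 -4.85741231e-04  2.67344345e+00]
short_cover 0.63 [427. 320.] [ 0.4308 -0.1582  0.055 ]
```

View pics/w1.png

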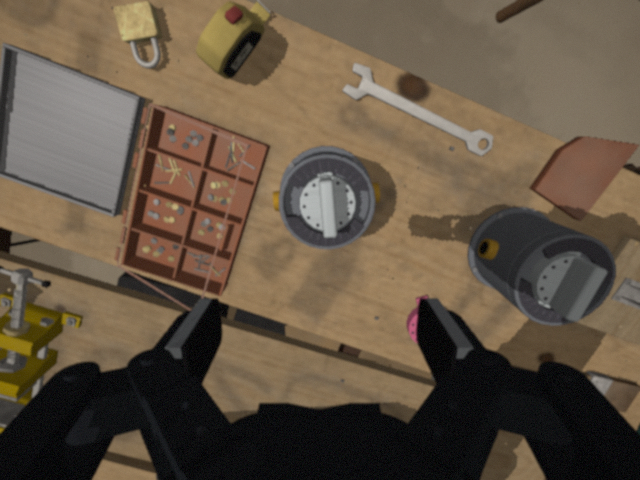

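The wrist view shows the short pot's cover at (328,203), with its grip from (325,178) to (333,235), nearly along the tool x axis. The tray is at upper left, with lip corners near (8,46), (143,97) and (117,213). The network's (427,320) hit is the pink decoy.

```bash
python3 - <<'E'
from h import *
d=shot("wrist")
im=cv2.cvtColor(d["color"],cv2.COLOR_RGB2BGR)
for p in ((325,178),(333,235),(328,205),): print(p,toz(d,p,.1))
print("pot rim",toz(d,(327,197),.069),"disc",toz(d,(328,204),.071))
for p in ((8,46),(143,97),(117,213)): print("tray",toz(d,p,.014))
g=cv2.cvtColor(im,cv2.COLOR_BGR2GRAY)
cv2.imwrite("pics/w1c.png",np.hstack([cv2.resize(im[130:265,260:395],(400,400),interpolation=3),cv2.resize(im[30:230,0:200],(400,400),interpolation=3)]))
E
```

```text
(325, 178) [0.5554 0.0231 0.1   ]
(333, 235) [ 0.5046 -0.0041  0.1   ]
(328, 205) [0.5317 0.0113 0.1   ]
pot rim [0.5336 0.0123 0.069 ] disc [0.5272 0.0089 0.071 ]
tray [0.5621 0.39   0.014 ]
tray [0.5609 0.2426 0.014 ]
tray [0.4164 0.2475 0.014 ]
```

View pics/w1c.png

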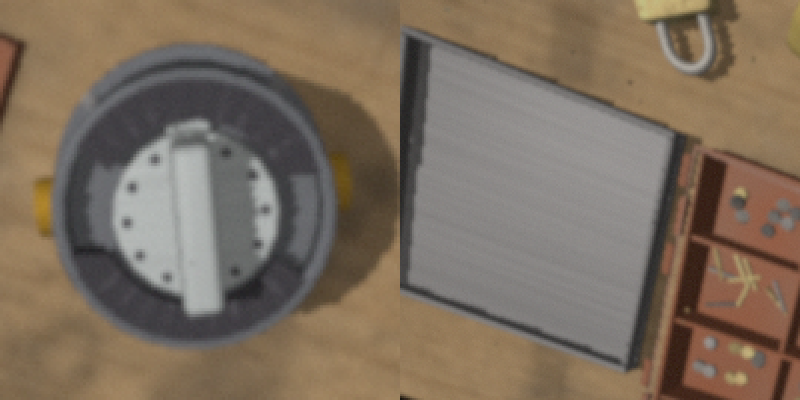

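Call:
jog_arm(
  moves=[
    {"fingers": 0,"slide": [5.5,9,40],"angular": [0,0,-4.6]},
    {"fingers": 0,"slide": [5.5,9,80],"angular": [0,0,-4.6]},
    {"fingers": 0,"slide": [5.5,9,120],"angular": [0,0,-4.6]},
    {"fingers": 0.2,"slide": [5.5,9,145],"angular": [0,0,-4.6]},
    {"fingers": 0.3,"slide": [5.5,9,160],"angular": [0,0,-4.6]},
    {"fingers": 0.3,"slide": [5.5,9,168],"angular": [0,0,-4.6]},
    {"fingers": 0.3,"slide": [5.5,9,174],"angular": [0,0,-4.6]},
    {"fingers": 0.3,"slide": [5.5,9,174],"angular": [0,0,-4.6]},
  ],
)

```text
clock: 2.87
tcp_pos: [0.5293, 0.0104, 0.0853]
orientation: [-0.0, 0.977, 0.212, -0.0]
wrist_force: [-0.2, 0.5, 0.0]
finger_gap: 0.0597
grip_force: 0.0
```

```bash
python3 - <<'E'
from h import *
d=shot("wrist");save(d,"w2");s=get_state();print(s["tcp_pos"],s["orientation"],s["wrist_force"],s["joint_pos"])
E
```

```text
[0.52994802 0.0105793  0.08627421] [1.68887575e-04 9.77282371e-01 2.11941081e-01 3.42356977e-04] [ 0.2868214   0.07866567 -0.01247837] [-1.31494028e-01  2.98038380e-01 -2.90986580e-01  9.81012761e-01
 -8.62623554e-05  2.58297709e+00]
```

View pics/w2.png

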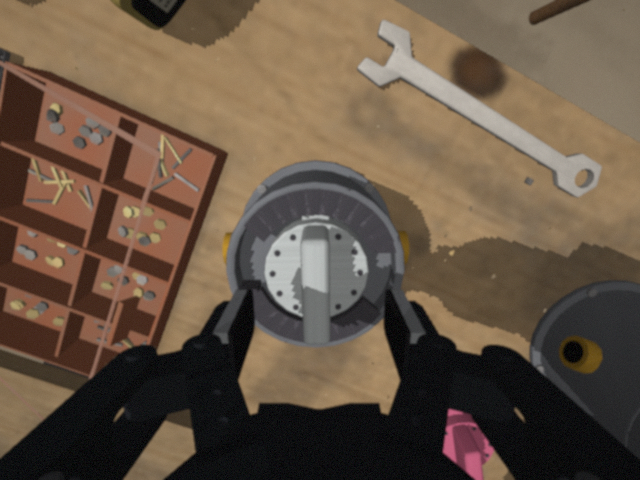

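The bar sits between the fingers at column 316, rows 227-342. It is aligned, but about 3 mm toward +x and 1 mm toward -y of the TCP. I'll correct that and close.

Call:
jog_arm(
  moves=[
    {"fingers": 0.3,"slide": [3,-1,0],"angular": [0,0,0]},
    {"fingers": 0.7,"slide": [3,-1,0],"angular": [0,0,0]},
    {"fingers": 1,"slide": [3,-1,0],"angular": [0,0,0]},
    {"fingers": 1,"slide": [3,-1,0],"angular": [0,0,0]},
    {"fingers": 1,"slide": [3,-1,0],"angular": [0,0,0]},
    {"fingers": 1,"slide": [3,-1,0],"angular": [0,0,0]},
    {"fingers": 1,"slide": [3,-1,0],"angular": [0,0,0]},
    {"fingers": 1,"slide": [3,-1,0],"angular": [0,0,0]},
  ],
  squeeze=40,
)

```text
clock: 3.58
tcp_pos: [0.5319, 0.0133, 0.0857]
orientation: [0.0, 0.977, 0.212, -0.0]
wrist_force: [-0.7, -1.0, 0.2]
finger_gap: 0.0002
grip_force: 0.0
```

```bash
python3 - <<'E'
from h import *
d=shot("wrist");save(d,"w3");s=get_state();print(s["tcp_pos"],s["finger_gap"],s["wrist_force"])
d=shot("side");im=cv2.cvtColor(d["color"],cv2.COLOR_RGB2BGR)
w=cv2.imread("pics/w3.png")
cv2.imwrite("pics/c3.png",np.hstack([cv2.resize(w[150:400,195:445],(400,400)),cv2.resize(im[200:330,260:390],(400,400),interpolation=3)]))
E
```

```text
[0.53192802 0.01334975 0.08569677] 0.00019570402046694918 [ 0.03026489 -0.22117983  0.49445991]
```

View pics/c3.png

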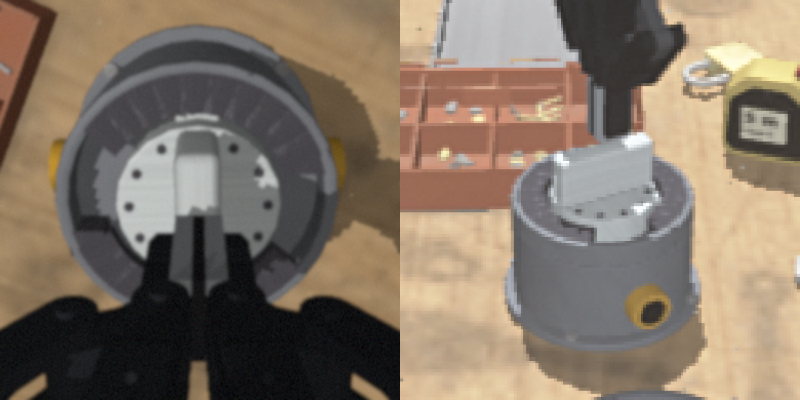

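The fingers shut on nothing: in the side view the tips are at about (331,245), level with or behind the bar top at (326,249). I'll triangulate the bar across the cameras.

```bash
python3 - <<'E'
from h import *
d=shot("side")
print("side proj TCP, tip",proj(d,[.532,.0133,.0857]),proj(d,[.532,.0133,.0747]),"bar",proj(d,[.529,.011,.1]))
for z in (.07,.085,.1): print(z,toz(d,(326,250),z))
im=cv2.imread("pics/scene.png");sd=cv2.imread("pics/side.png")
cv2.imwrite("pics/c4.png",np.hstack([cv2.resize(im[190:270,280:360],(400,400),interpolation=3),cv2.resize(sd[235:315,285:365],(400,400),interpolation=3)]))
dw=shot("wrist")
print("wrist proj TCP,tip",proj(dw,[.532,.0133,.0857]),proj(dw,[.532,.0133,.0747]))
E
```

```text
side proj TCP, tip [np.float64(327.9563522933793), np.float64(252.77034769778584)] [np.float64(327.9221103985117), np.float64(258.0623295839987)] bar [np.float64(326.29189055161106), np.float64(246.52654082144971)]
0.07 [0.5296 0.0466 0.07  ]
0.085 [0.5289 0.0233 0.085 ]
0.1 [0.5282 0.     0.1   ]
wrist proj TCP,tip [np.float64(318.68019331948625), np.float64(282.2125567698434)] [np.float64(318.70479936455393), np.float64(273.9087881399416)]
```

View pics/c4.png

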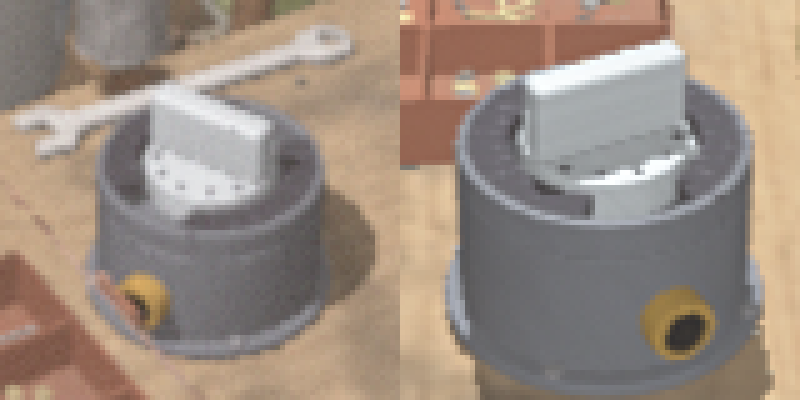

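Both views put the closed tips near z≈0.10, just above the bar. I'll raise the arm a little and measure where the tips really are.

Call:
jog_arm(
  moves=[
    {"fingers": 1,"slide": [0,0,-30],"angular": [0,0,0]},
    {"fingers": 1,"slide": [0,0,-50],"angular": [0,0,0]},
    {"fingers": 1,"slide": [0,0,-50],"angular": [0,0,0]},
    {"fingers": 1,"slide": [0,0,-50],"angular": [0,0,0]},
  ],
)

```text
clock: 4.12
tcp_pos: [0.5331, 0.0132, 0.1369]
orientation: [0.001, 0.977, 0.212, 0.001]
wrist_force: [1.1, 0.9, 0.1]
finger_gap: -0.0002
grip_force: 0.0
```

```bash
python3 - <<'E'
from h import *
s=get_state();p=s["tcp_pos"];print(p,s["finger_gap"],s["wrist_force"])
d=shot("side");w=shot("wrist")
print("side",proj(d,p),proj(d,p-[0,0,.011]),"wrist",proj(w,p),proj(w,p-[0,0,.011]),w["cx"],w["cy"])
a=d["color"][190:290,280:380];b=w["color"][190:390,220:420]
o=np.hstack([cv2.resize(a,(400,400),interpolation=3),cv2.resize(b,(400,400),interpolation=3)])
cv2.imwrite("pics/c5.png",cv2.cvtColor(np.clip(o.astype(float)*1.6,0,255).astype(np.uint8),cv2.COLOR_RGB2BGR))
E
```

```text
[0.53309408 0.01315829 0.1369027 ] -0.00021064127521110468 [1.06890249 0.87746927 0.06466074]
side [np.float64(328.7770238860829), np.float64(227.23276609921137)] [np.float64(328.73621387443336), np.float64(232.8615126159091)] wrist [np.float64(319.6052458172142), np.float64(281.80176668755223)] [np.float64(319.57055769910227), np.float64(273.47554550785605)] 318.74105140980924 237.86972591892095
```

View pics/c5.png

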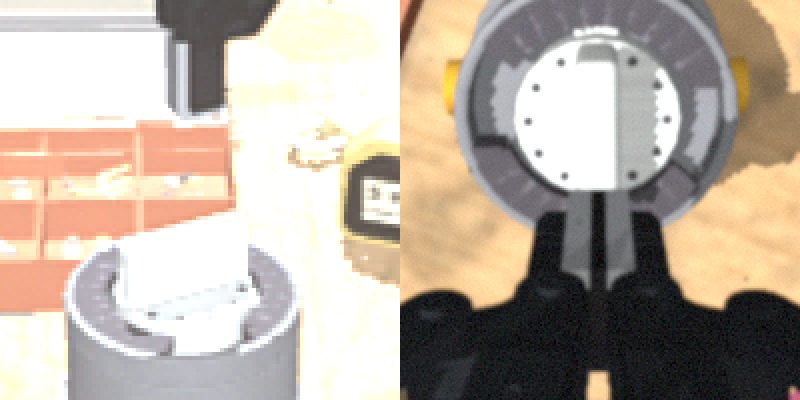

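The closed tips appear at side row 219 against 233 expected, so they stand about 16 mm behind the reported TCP, not 11 mm ahead. I'll go that much lower: TCP z≈0.060 puts the tips at about 0.076.

Call:
jog_arm(
  moves=[
    {"fingers": 0.4,"slide": [0,0,0],"angular": [0,0,0]},
    {"fingers": 0.4,"slide": [-1,0,0],"angular": [0,0,0]},
    {"fingers": 0.4,"slide": [-1,0,0],"angular": [0,0,0]},
    {"fingers": 0.4,"slide": [-1,0,25],"angular": [0,0,0]},
    {"fingers": 0.4,"slide": [-1,0,50],"angular": [0,0,0]},
    {"fingers": 0.4,"slide": [-1,0,60],"angular": [0,0,0]},
    {"fingers": 0.4,"slide": [-1,0,67],"angular": [0,0,0]},
    {"fingers": 0.4,"slide": [-1,0,72],"angular": [0,0,0]},
    {"fingers": 0.4,"slide": [-1,0,72],"angular": [0,0,0]},
  ],
)

```text
clock: 4.97
tcp_pos: [0.5308, 0.0129, 0.0632]
orientation: [-0.0, 0.977, 0.212, -0.001]
wrist_force: [0.5, -0.7, 0.2]
finger_gap: 0.0518
grip_force: 0.0
```

```bash
python3 - <<'E'
from h import *
s=get_state();p=s["tcp_pos"];print(p,s["finger_gap"],s["wrist_force"])
d=shot("side");w=shot("wrist")
a=d["color"][200:300,280:380];b=w["color"][190:390,220:420]
o=np.hstack([cv2.resize(a,(400,400),interpolation=3),cv2.resize(b,(400,400),interpolation=3)])
cv2.imwrite("pics/c6.png",cv2.cvtColor(np.clip(o.astype(float)*1.4,0,255).astype(np.uint8),cv2.COLOR_RGB2BGR))
E
```

```text
[0.53076345 0.01293891 0.06315504] 0.05176134407653751 [ 0.45423124 -0.73174628  0.23939999]
```

View pics/c6.png

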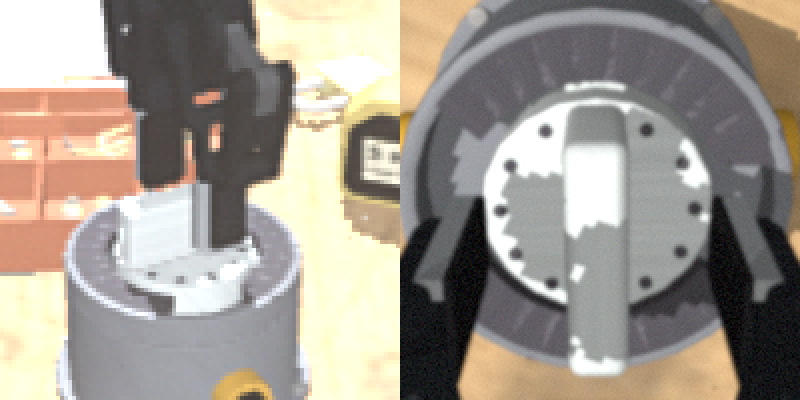

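The fingers now straddle the bar: the side view shows the front finger beside it, and the wrist view shows the bar at crop columns 565-628 between the pads. I'll shift about 4 mm toward -x and close.

Call:
jog_arm(
  moves=[
    {"fingers": 0.4,"slide": [-4,-1,2],"angular": [0,0,0]},
    {"fingers": 0.8,"slide": [-4,-1,2],"angular": [0,0,0]},
    {"fingers": 1,"slide": [-4,-1,2],"angular": [0,0,0]},
    {"fingers": 1,"slide": [-4,-1,2],"angular": [0,0,0]},
    {"fingers": 1,"slide": [-4,-1,2],"angular": [0,0,0]},
    {"fingers": 1,"slide": [-4,-1,2],"angular": [0,0,0]},
  ],
  squeeze=40,
)

```text
clock: 5.57
tcp_pos: [0.5273, 0.0121, 0.0623]
orientation: [0.0, 0.977, 0.212, 0.0]
wrist_force: [-0.7, -1.2, 4.7]
finger_gap: 0.0128
grip_force: 40.3
```

Call:
jog_arm(
  moves=[
    {"fingers": 1,"slide": [0,0,0],"angular": [0,0,-6]},
    {"fingers": 1,"slide": [0,0,0],"angular": [0,0,-12]},
    {"fingers": 1,"slide": [0,0,0],"angular": [0,0,-18]},
    {"fingers": 1,"slide": [0,0,0],"angular": [0,0,-24]},
    {"fingers": 1,"slide": [0,0,0],"angular": [0,0,-30]},
    {"fingers": 1,"slide": [0,0,0],"angular": [0,0,-30]},
  ],
)

```text
clock: 6.07
tcp_pos: [0.5277, 0.0122, 0.0623]
orientation: [0.0, 0.888, 0.459, 0.001]
wrist_force: [-0.1, 0.7, 4.3]
finger_gap: 0.0131
grip_force: 40.3
```

Low forces; continuing to about 84°.

Call:
jog_arm(
  moves=[
    {"fingers": 1,"slide": [0,0,0],"angular": [0,0,-6]},
    {"fingers": 1,"slide": [0,0,0],"angular": [0,0,-12]},
    {"fingers": 1,"slide": [0,0,0],"angular": [0,0,-18]},
    {"fingers": 1,"slide": [0,0,0],"angular": [0,0,-24]},
    {"fingers": 1,"slide": [0,0,0],"angular": [0,0,-30]},
    {"fingers": 1,"slide": [0,0,0],"angular": [0,0,-36]},
    {"fingers": 1,"slide": [0,0,0],"angular": [0,0,-42]},
    {"fingers": 1,"slide": [0,0,0],"angular": [0,0,-48]},
    {"fingers": 1,"slide": [0,0,0],"angular": [0,0,-54]},
    {"fingers": 1,"slide": [0,0,0],"angular": [0,0,-54]},
  ],
)

```text
clock: 6.9
tcp_pos: [0.5276, 0.0121, 0.0623]
orientation: [0.001, 0.584, 0.812, 0.0]
wrist_force: [-0.4, 1.2, 4.5]
finger_gap: 0.013
grip_force: 40.4
```

```bash
python3 - <<'E'
from h import *
s=get_state();print(s["tcp_pos"],s["orientation"],s["finger_gap"],s["wrist_force"],s["ft_torque"],s["joint_pos"])
d=shot("side");w=shot("wrist")
a=d["color"][200:300,280:380];b=w["color"][190:390,220:420]
o=np.hstack([cv2.resize(a,(400,400),interpolation=3),cv2.resize(b,(400,400),interpolation=3)])
cv2.imwrite("pics/c7.png",cv2.cvtColor(np.clip(o.astype(float)*1.4,0,255).astype(np.uint8),cv2.COLOR_RGB2BGR))
E
```

```text
[0.52761166 0.01210587 0.06226729] [5.98252307e-04 5.84076431e-01 8.11698388e-01 3.03009663e-04] 0.012968801742454033 [-0.36084594  1.22679648  4.47779122] [0.03691304 0.07958461 0.14971868] [-1.29211579e-01  3.15376941e-01 -3.31841619e-01  9.22236985e-01
 -3.44698198e-05  1.11827226e+00]
```

View pics/c7.png

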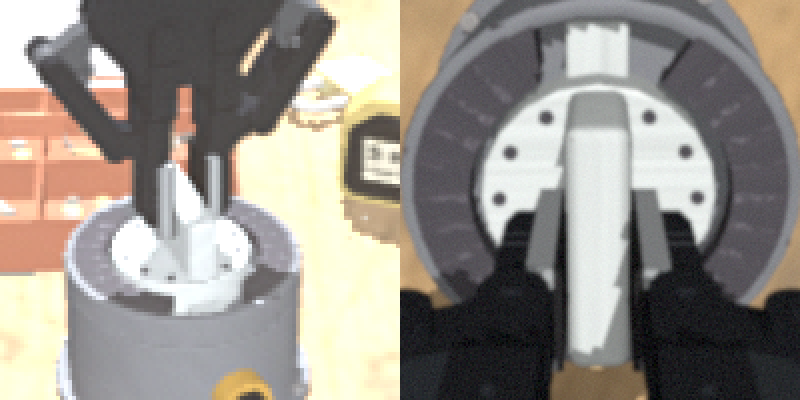

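The cover has turned about 84° and its lug sits in the gap at the top of the wrist view. That was the last of my ten pictures, so I'll go by numbers from here. Lifting next.

Call:
jog_arm(
  moves=[
    {"fingers": 1,"slide": [0,0,-3],"angular": [0,0,0]},
    {"fingers": 1,"slide": [0,0,-7],"angular": [0,0,0]},
    {"fingers": 1,"slide": [0,0,-12],"angular": [0,0,0]},
    {"fingers": 1,"slide": [0,0,-18],"angular": [0,0,0]},
    {"fingers": 1,"slide": [0,0,-26],"angular": [0,0,0]},
    {"fingers": 1,"slide": [0,0,-36],"angular": [0,0,0]},
    {"fingers": 1,"slide": [0,0,-36],"angular": [0,0,0]},
  ],
  squeeze=60,
)

```text
clock: 7.58
tcp_pos: [0.5285, 0.0119, 0.1002]
orientation: [0.002, 0.584, 0.812, 0.001]
wrist_force: [0.4, 0.3, -2.6]
finger_gap: 0.0127
grip_force: 59.6
```

Call:
jog_arm(
  moves=[
    {"fingers": 1,"slide": [0,0,-20],"angular": [0,0,0]},
    {"fingers": 1,"slide": [0,0,-50],"angular": [0,0,0]},
    {"fingers": 1,"slide": [10,2,-75],"angular": [0,0,0]},
    {"fingers": 1,"slide": [40,8,-80],"angular": [0,0,0]},
    {"fingers": 1,"slide": [75,15,-80],"angular": [0,0,0]},
    {"fingers": 1,"slide": [110,22,-80],"angular": [0,0,0]},
    {"fingers": 1,"slide": [145,29,-80],"angular": [0,0,0]},
    {"fingers": 1,"slide": [180,36,-80],"angular": [0,0,0]},
    {"fingers": 1,"slide": [210,42,-80],"angular": [0,0,0]},
    {"fingers": 1,"slide": [210,42,-80],"angular": [0,0,0]},
  ],
)

```text
clock: 8.42
tcp_pos: [0.4991, 0.2296, 0.1779]
orientation: [-0.001, 0.582, 0.813, 0.001]
wrist_force: [0.5, 0.5, -3.3]
finger_gap: 0.0127
grip_force: 59.6
```

```bash
python3 - <<'E'
from h import *
s=get_state();print(s["tcp_pos"],s["orientation"],s["finger_gap"],s["wrist_force"])
for n in ("wrist","scene","side"):
    d=shot(n)
    for fn in (tip_of,look_for):
        for r in fn("tray",d)[:2]: print(n,r["p"],np.round(r["point"]),toz(d,r["point"],0.0))
    if n!="wrist":
        for r in tip_of("short_cover",d)[:2]: print("cover",r["p"],np.round(r["point"]),toz(d,r["point"],.17))
    # tray corners
g=cv2.cvtColor(cv2.imread("pics/scene.png"),cv2.COLOR_BGR2GRAY)
E
```

```text
[0.49907967 0.22962949 0.17791512] [-6.11350170e-04  5.81796611e-01  8.13333287e-01  1.13726936e-03] 0.012660054983659248 [ 0.53701359  0.46113545 -3.31606669]
wrist 0.83 [338. 113.] [0.486  0.3257 0.    ]
wrist 0.94 [338. 106.] [0.4832 0.3306 0.    ]
scene 0.7 [203. 312.] [0.4856 0.3228 0.    ]
scene 0.67 [200. 310.] [0.4962 0.326  0.    ]
cover 0.73 [232. 226.] [0.5044 0.2312 0.17  ]
cover 0.72 [319. 248.] [0.3671 0.1254 0.17  ]
side 0.88 [303. 211.] [0.4842 0.323  0.    ]
side 0.87 [304. 207.] [0.4859 0.3423 0.    ]
cover 0.92 [304. 162.] [0.4898 0.2162 0.17  ]
cover 0.55 [245. 380.] [ 0.4339 -0.3538  0.17  ]
```

Call:
jog_arm(
  moves=[
    {"fingers": 1,"slide": [35,7,0],"angular": [0,0,0]},
    {"fingers": 1,"slide": [70,14,0],"angular": [0,0,0]},
    {"fingers": 1,"slide": [92,19,15],"angular": [0,0,0]},
    {"fingers": 1,"slide": [92,19,45],"angular": [0,0,0]},
    {"fingers": 1,"slide": [92,19,80],"angular": [0,0,0]},
    {"fingers": 1,"slide": [92,19,110],"angular": [0,0,0]},
    {"fingers": 1,"slide": [92,19,135],"angular": [0,0,0]},
    {"fingers": 1,"slide": [92,19,152],"angular": [0,0,0]},
    {"fingers": 1,"slide": [92,19,160],"angular": [0,0,0]},
    {"fingers": 1,"slide": [92,19,160],"angular": [0,0,0]},
  ],
)

```text
clock: 9.8
tcp_pos: [0.4874, 0.3169, 0.0156]
orientation: [-0.001, 0.584, 0.812, -0.002]
wrist_force: [-0.2, 0.2, -2.7]
finger_gap: 0.0124
grip_force: 59.5
```

Call:
jog_arm(
  moves=[
    {"fingers": 1,"slide": [0,0,1],"angular": [0,0,0]},
    {"fingers": 1,"slide": [0,0,2],"angular": [0,0,0]},
    {"fingers": 1,"slide": [0,0,3],"angular": [0,0,0]},
    {"fingers": 1,"slide": [0,0,3],"angular": [0,0,0]},
    {"fingers": 1,"slide": [0,0,3],"angular": [0,0,0]},
  ],
)

```text
clock: 10.22
tcp_pos: [0.4895, 0.3181, 0.0156]
orientation: [0.0, 0.584, 0.812, 0.001]
wrist_force: [-0.7, -0.2, -2.8]
finger_gap: 0.0126
grip_force: 59.5
```

Call:
jog_arm(
  moves=[
    {"fingers": 1,"slide": [0,0,1],"angular": [0,0,0]},
    {"fingers": 1,"slide": [0,0,2],"angular": [0,0,0]},
    {"fingers": 1,"slide": [0,0,3],"angular": [0,0,0]},
    {"fingers": 1,"slide": [0,0,3],"angular": [0,0,0]},
    {"fingers": 1,"slide": [0,0,3],"angular": [0,0,0]},
  ],
)

```text
clock: 10.63
tcp_pos: [0.4887, 0.3178, 0.0115]
orientation: [-0.0, 0.584, 0.812, -0.0]
wrist_force: [0.3, -0.4, -1.9]
finger_gap: 0.0125
grip_force: 59.5
```

Call:
jog_arm(
  moves=[
    {"fingers": 1,"slide": [0,0,0.5],"angular": [0,0,0]},
    {"fingers": 1,"slide": [0,0,1],"angular": [0,0,0]},
    {"fingers": 1,"slide": [0,0,1],"angular": [0,0,0]},
    {"fingers": 1,"slide": [0,0,1],"angular": [0,0,0]},
  ],
)

```text
clock: 10.97
tcp_pos: [0.4889, 0.3179, 0.0113]
orientation: [0.0, 0.584, 0.812, 0.0]
wrist_force: [-2.3, -1.2, 5.3]
finger_gap: 0.0128
grip_force: 60.7
```

Contact with the floor. Releasing and retreating.

Call:
jog_arm(
  moves=[
    {"fingers": 0.8,"slide": [0,0,0],"angular": [0,0,0]},
    {"fingers": 0.5,"slide": [0,0,0],"angular": [0,0,0]},
    {"fingers": 0.4,"slide": [0,0,0],"angular": [0,0,0]},
    {"fingers": 0.4,"slide": [0,0,0],"angular": [0,0,0]},
    {"fingers": 0.4,"slide": [0,0,-10],"angular": [0,0,0]},
    {"fingers": 0.4,"slide": [0,0,-40],"angular": [0,0,0]},
    {"fingers": 0.4,"slide": [0,0,-80],"angular": [0,0,0]},
    {"fingers": 0.4,"slide": [0,0,-120],"angular": [0,0,0]},
    {"fingers": 0.4,"slide": [0,0,-150],"angular": [0,0,0]},
    {"fingers": 0.4,"slide": [0,0,-150],"angular": [0,0,0]},
  ],
)

```text
clock: 11.8
tcp_pos: [0.4927, 0.3198, 0.1691]
orientation: [0.003, 0.584, 0.812, 0.006]
wrist_force: [1.2, 0.6, 0.0]
finger_gap: 0.0512
grip_force: 0.0
```

```bash
python3 - <<'E'
from h import *
s=get_state();print(s["tcp_pos"],s["finger_gap"],s["wrist_force"],s["qvel"].round(3))
for n in ("wrist","scene","side"):
    d=shot(n)
    for t,z in (("tray",0),("short_cover",.004)):
        for r in tip_of(t,d)[:2]: print(n,t,r["p"],np.round(r["point"]),toz(d,r["point"],z))
E
```

```text
[0.49269332 0.31975495 0.16907651] 0.0512384400331459 [1.24561841 0.64529986 0.00686049] [-0.001  0.043 -0.095 -0.103  0.     0.   ]
wrist short_cover 0.98 [312. 214.] [0.4883 0.3169 0.004 ]
scene tray 0.97 [199. 311.] [ 0.4942  0.3276 -0.    ]
scene short_cover 0.81 [205. 308.] [0.4911 0.3155 0.004 ]
side tray 0.65 [305. 211.] [ 0.4895  0.3243 -0.    ]
side short_cover 0.97 [244. 377.] [ 0.4025 -0.1929  0.004 ]
side short_cover 0.63 [302. 209.] [0.4807 0.327  0.004 ]
```

The cover lies within about 10 mm of the tray centre and is released.

```bash
python3 -c "
from workcell import *
print(hand_in())"
```

```text
the job is handed in; nothing more can be done
None
```

I turned the short pot's cover about 84° counterclockwise, lifted it off and set it down in the tray, within about 10 mm of centre by the camera estimates. I handed the job in at about 12 s; hand-in returned no verdict, and I had no pictures left to check the final pose by eye.

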